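Lock the transport case and leak-check its lid seam

ROBOT

A 6-joint arm with a two-finger parallel gripper is mounted at the origin on the work surface. World frame = base frame: x ahead of the robot, y to its left, z up, the work surface at z = 0. Lengths are in m, angles in rad, forces in N, time in s.
With the tool pointing down it reaches from about 0.25 to 0.775 m from the base axis. Payload 8.9 kg.
Tool frame: the origin (TCP) lies midway between the tips of the shut fingers; the grasp point (between the pads) lies 19 mm behind it (robot.grip_point_offset is the distance from the TCP to the grasp point, in m); z points along the fingers, y is the direction in which the jaws open and shut (so a half turn about z gives the same grasp; the last joint's range is limited). The gripper opens to 85 mm and grips with 20 to 120 N. Pads are 22 mm wide; open, the fingers measure 114 mm over their backs; the gripper's body (76 mm by 85 mm) begins 54 mm behind the grasp point. The pads swing forward as they close: fully open they stand 13 mm farther back than shut.
Start: joints at [-1.451, 0.291, -0.153, 1.127, 0, 1.431], TCP at [0.134, -0.508, 0.231] pointing down, gripper open.
Joint ranges: [-2.52, 2.52], [-0.91, 1.74], [-1.3, 1.37], [-1.96, 2.02], [-1.52, 1.47], [-3.14, 3.14]. Speed limits (rad/s): [2.22, 2.22, 2.79, 3.14, 3.14, 3.14].

INTERFACE

Orientations are given as a unit quaternion [x, y, z, w].
In Python, from cell import robot, capture, camera_params gives the robot as it stands.
- The arm moves only by the tool apply_moves, never from a script. Its argument "motion" is text: rows parted by semicolons, each of 7 numbers parted by spaces: the gripper's target within -1 to 1 (shut at 1, half-way at 0, fully open at -1), then the shift along the world's x, y, z in m, then the turn, a rotation vector about the world's x, y, z in degrees. In form: gripper dx dy dz ax ay az; .... A call has 1 to 10 rows; each row is the pose to reach, as a shift and turn from the pose commanded when the call began; what a row does not reach only later rows make up. A row lasts 1/10 s, in which the tool goes at most 50 mm and 8.59 degrees, less where a joint would pass 70% of its speed; a pose out of reach is approached as far as the arm can. A call with a gripper value outside its range is refused whole. The fingers move at their own pace and stop on an object; "newtons" is the grip in N (left out, the last holds). Time passes only in rows, so rows that repeat a pose let the fingers close. It gives the time, the measured TCP pose, the force and the opening at its end, in the units of the state.
- robot.state(): the state, without advancing time (a new reading comes with each control period).
- capture(name): name is "scene" or "top" or "wrist"; returns the picture (400x640x3 uint8, red, green, blue); there is no depth.
- camera_params(name): a dict with "fx", "fy", "cx", "cy" (pixels), "xyz" and "rotation" of the camera in the world; the wrist camera has in their place "tool_from_camera" (4x4, takes a point from camera to tool coordinates, whose origin is the TCP and whose axes are the flange's). Camera axes: x right, y up, looking along -z (the intrinsics and any distortion apply to the point x, -y, -z); pixel columns grow to the right and rows downward; lengths in m; the calibration is good to about 2 mm. A picture is of the moment at which its call begins: read the wrist's pose just before it. camera_params takes no time and is no camera call.
- robot.finish_job(): hands the job in, once; it reports no verdict.
The state is a dict: "t": time; "joints": joint angles; "qd": joint speeds; "tau": joint torques, N m; "eef_pos": TCP position; "orientation": TCP orientation; "ft_force": force on the tool from outside, world axes, zero at the start; "wrist_torque": the same for the moment, N m; "grip_width": opening from 0.0 (shut) to 1.0 (fully open).
Only numpy, scipy, OpenCV 4.12 (cv2) and the standard library are available. Lean on these libraries where they do the work, as an engineer would, in place of code of your own. Each camera call takes 0.05 s, during which the arm holds its last target. There are 200 camera calls.

TASK

Make the medicine transport case ready: slide the black lock grip on its sloping lid, under the carry handle, all the way left (as seen from the robot) to its end stop. Then take the leak-check wand from its tray and pass its tip slowly, at about 3 cm a second, along the dark seam at the lid's lower front edge from its left end to its right end, keeping the tip within about half a centimetre of the seam without pressing on the case. Finally lay the wand back in its tray, set down and not dropped, leaving the lock home and the bottles and jar as they stand.

Things in the scene. Friction and masses are not known exactly. Their poses are not given: they have to be found in the camera images.
- lock (a joint): the lock grip's slide, in m: 0 at the right-hand stop, 0.12 at the left-hand end stop (locked). It slides along the case's +y, stays where it is left, has about 3 N of friction and no spring or detent; the stop is rigid.
- lock_grip (a point): grasp point of the lock grip, a black block standing square on the 30 degree lid: 24 mm thick along the slide, 60 mm up the slope, 50 mm high. Central, 34 mm off the lid; moves with the grip. z square off the lid (leaning to the robot), y along the slide to the left stop, x up the slope. The handle bar passes 105 mm above it, so a hand straight from above is blocked: come in leaning, along z.
- case: fixed grey case with white sloping lid; origin at the centre of its underside; x from its low front (robot side) to its back, y left, z up. 200 mm deep, 320 wide, front 60 high; lid rises at 30 degrees to 135 at x 30, flat behind. Carry handle 18 mm thick: bar at x -22, z 237, y -135 to 135, then back and down to x 60, z 130, y +-148. Stops of the lock's track: 6 mm high, at y +-78.
- seam0 (a point): left start of the seam check, on the lid's front gasket seam: a straight dark line 6 mm wide along the case's y. In the case frame seam0 to seam4 lie at x -91, z 65 mm and y 100, 50, 0, -50, -100 mm. Axes as the case's. Behind it the lid rises at 30 degrees; 9 mm in front of it is the case's front edge, 60 mm high.
- seam1 (a point): second point of the seam, 50 mm right of seam0
- seam2 (a point): middle of the seam, 50 mm further right
- seam3 (a point): fourth point of the seam, 50 mm further right
- seam4 (a point): right end of the seam check, 50 mm further right
- wand_center (a point): centre (half-way up) of the leak-check wand's handle, a loose white block 110 mm long (x), 30 mm wide (y), 34 mm high (z). x points along the wand to its tip, z up as it lies. 140 g or so, balanced near here. It lies on the tray's ribs, its underside 14 mm above the bench, this point 31 mm above.
- wand_tip (a point): point of the wand's thin steel nozzle (12 mm thick, tapering to 6 mm over the last 25 mm), on the handle's axis 135 mm ahead of wand_center. Axes as wand_center.
- wand: the wand; origin under the middle of its handle, 17 mm below wand_center; axes the same.
- tray: fixed shallow steel tray, 250 mm (x) by 150 mm (y), rim 14 mm high, origin at the centre of its underside on the bench. Two rubber ribs across it, at x -30 and 30 mm and 12 mm wide, reach 14 mm above the bench; the wand's handle lies along x across both. Floor 4 mm or so thick.
- amber: bystander: loose amber bottle, 62 mm across, 160 mm high, standing to the left of the case; origin under its centre.
- clear: bystander: loose clear bottle, 54 mm across, 140 mm high, standing to the right of the case; origin under its centre.
- jar: bystander: loose low white jar, 64 mm across, 40 mm high, standing on the bench about 100 mm in front of the case, under the way of a hand that follows the seam; origin under its centre.
- bin: bystander: fixed blue bin, 200 mm (x) by 140 mm (y) by 70 mm, with three bottles in it that stand up to 102 mm above the bench; origin under its centre.
Not all that is in view belongs to the job. Of the things shaped like the wand, the white one is meant.

How it is judged:
On the way, in this order (a step that is already met when the one before it is completed fails the run):
1. the lock grip is at its left end stop (value of joint lock above 0.116 m), for 0.2 s.
2. then the held wand's tip passes point 0 of the seam (within 13 mm) (distance between wand_tip and seam0 below 0.013 m and contact force between the fingers and wand above 0.5 N), for 0.1 s.
3. then the held wand's tip passes point 1 of the seam (within 13 mm) (distance between wand_tip and seam1 below 0.013 m and contact force between the fingers and wand above 0.5 N), for 0.1 s.
4. then the held wand's tip passes point 2 of the seam (within 13 mm) (distance between wand_tip and seam2 below 0.013 m and contact force between the fingers and wand above 0.5 N), for 0.1 s.
5. then the held wand's tip passes point 3 of the seam (within 13 mm) (distance between wand_tip and seam3 below 0.013 m and contact force between the fingers and wand above 0.5 N), for 0.1 s.
6. then the held wand's tip passes point 4 of the seam (within 13 mm) (distance between wand_tip and seam4 below 0.013 m and contact force between the fingers and wand above 0.5 N), for 0.1 s.
At the end, for the whole second after the job is handed in: the lock is within 4 mm of its left stop; the wand lies flat on its tray, handle centre within 50 mm of the tray's middle along each tray axis and no more than 37 mm above the bench (31 mm at rest), upright within 0.12 rad and still (value of joint lock above 0.116 m and x of wand_center in the frame of tray between -0.05 and 0.05 m and y of wand_center in the frame of tray between -0.05 and 0.05 m and z of wand_center in the frame of tray below 0.037 m and angle between wand's own z axis and vertical below 0.12 rad and linear speed of wand below 0.02 m/s); the robot touches nothing.
It fails at once if the wand moves faster than 0.10 m/s with its tip at the seam (within 15 mm of the line) (x of wand_tip in the frame of seam2 between -0.015 and 0.015 m and z of wand_tip in the frame of seam2 between -0.015 and 0.015 m and y of wand_tip in the frame of seam2 between -0.1 and 0.1 m and linear speed of wand above 0.1 m/s).
It fails at once if the wand presses on the case with over 12 N (contact force between wand and case above 12 N).
It fails at once if the wand is dropped (moves faster than 0.6 m/s out of the fingers) (contact force between the fingers and wand below 0.05 N and linear speed of wand above 0.6 m/s).
It fails at once if a bottle or the jar is moved over 25 mm or tipped (distance of any of amber, clear, jar from where it was at the start of the episode above 0.025 m or angle between any of amber, clear, jar's own z axis and vertical above 0.3 rad).
It also fails if it takes over 72 s, if anything falls off the work surface, if the arm or the gripper's body presses on something with over 40 N, if the wrist force passes 120 N, or if a joint passes its speed limit or range.

## Working session

There is one attempt and no reset: what is moved stays moved. The work goes in short steps, Python scripts to look and compute and a tool call to move; the robot and the scene stay as the last step left them, time stands still between calls to the robot, and variables do not carry over. Pictures are saved under pics/ and viewed, about 8 in all and at most 12, crops included, and the job is handed in when it is done.

Besides the shell and the picture viewer there is one more tool, called after "Emit:" as name(argument=value, ...) on one line, values as JSON. apply_moves: Moves the arm, as the interface text tells. Its arguments: {"type":"object","properties":{"motion":{"type":"string"},"newtons":{"type":"number"}},"required":["motion"]}

```bash
ls; mkdir -p pics; python3 - <<'E'
from cell import robot,capture,camera_params
import cv2
for n in("scene","top"):
    p=camera_params(n);print(n,p)
    cv2.imwrite(f"pics/{n}0.png",capture(n)[:,:,::-1])
print(camera_params("wrist"));print(robot.state())
E
```

```text
pics
scene {'fx': 397.4026264953226, 'fy': 397.4026264953226, 'cx': 311.8926938688989, 'cy': 204.9735693510278, 'xyz': array([0.72062874, 0.403518  , 1.18825108]), 'rotation': array([0.03543079, 0.22020085, 0.96570958, 0.13289567])}
top {'fx': 445.2376624125349, 'fy': 445.2376624125349, 'cx': 318.4077223959361, 'cy': 195.01193981735258, 'xyz': array([ 0.40265425, -0.0759485 ,  1.50721622]), 'rotation': array([ 0.03975168, -0.05285408, -0.69970602,  0.7113633 ])}
{'fx': 305.87200566821855, 'fy': 305.87200566821855, 'cx': 317.8564595059633, 'cy': 194.11236735571896, 'tool_from_camera': array([[-6.92714664e-04,  9.48265857e-01,  3.17476588e-01,
         8.18191235e-02],
       [ 9.99999591e-01,  8.41636870e-04, -3.31933538e-04,
        -1.29479663e-04],
       [-5.81961243e-04,  3.17476228e-01, -9.48266052e-01,
        -1.41262445e-01],
       [ 0.00000000e+00,  0.00000000e+00,  0.00000000e+00,
         1.00000000e+00]])}
{'t': 0.1, 'joints': array([-1.45130622e+00,  2.91198275e-01, -1.54051613e-01,  1.12669896e+00,
        8.62715246e-06,  1.43147222e+00]), 'qd': array([ 0.0004869 , -0.00411138,  0.00320212,  0.00091673, -0.00020304,
        0.00110035]), 'tau': array([ 1.69269948e-03, -5.37977028e+01,  3.31918395e+01,  9.32572206e-03,
       -1.89371203e-04,  3.86654975e-06]), 'eef_pos': array([ 0.13431263, -0.50712329,  0.23080278]), 'orientation': array([ 9.91638414e-01,  1.29046205e-01,  1.00280572e-05, -5.76190768e-04]), 'ft_force': array([-0.29117132,  0.52398688,  0.20200067]), 'wrist_torque': array([ 0.00331763, -0.00064074, -0.03086137]), 'grip_width': 1.0028429040244484}
```

View pics/scene0.png

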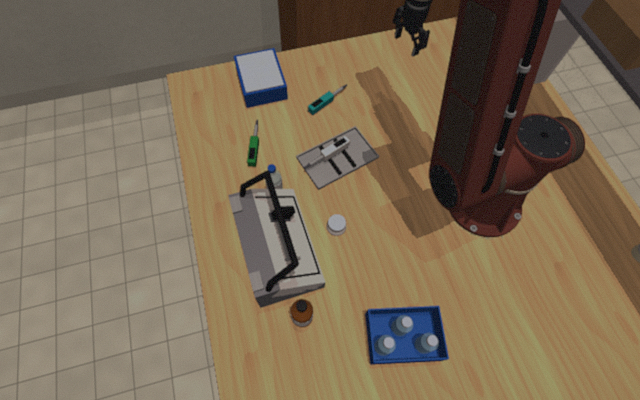

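View pics/top0.png

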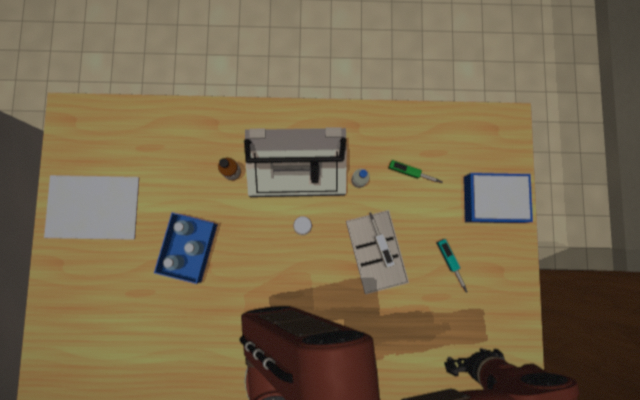

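The top view shows the case front edge at about (247,195)–(346,193), the lock grip at about (315,172), the jar at (303,226), the tray's centre at about (377,251), and the white wand with its handle at about (384,250) and its tip at (372,214). The amber bottle is at (229,168) and the clear one at (361,178).

```bash
cat > h.py <<'E'
import numpy as np, cv2
from scipy.spatial.transform import Rotation as R
from cell import robot,capture,camera_params
def cam(n,st=None):
    p=camera_params(n)
    if n!="wrist": return p,np.array(p["xyz"]),R.from_quat(p["rotation"]).as_matrix()
    T=p["tool_from_camera"]; A=R.from_quat(st["orientation"]).as_matrix()
    return p,A@T[:3,3]+st["eef_pos"],A@T[:3,:3]
def ray(n,u,v,st=None):
    p,o,M=cam(n,st); d=M@np.array([(u-p["cx"])/p["fx"],-(v-p["cy"])/p["fy"],-1.]); return o,d/np.linalg.norm(d)
def onz(n,u,v,z,st=None):
    o,d=ray(n,u,v,st); return o+d*(z-o[2])/d[2]
def proj(n,P,st=None):
    p,o,M=cam(n,st); c=M.T@(np.asarray(P)-o); return np.array([p["fx"]*c[0]/-c[2]+p["cx"],p["fy"]*-c[1]/-c[2]+p["cy"]])
def tri(rays):
    A=np.zeros((3,3));b=np.zeros(3)
    for o,d in rays:
        Q=np.eye(3)-np.outer(d,d);A+=Q;b+=Q@o
    return np.linalg.solve(A,b)
E
python3 - <<'E'
from h import *
im=cv2.imread("pics/top0.png")
c=cv2.resize(im[115:300,205:420],None,fx=3.6,fy=3.2,interpolation=cv2.INTER_CUBIC); cv2.imwrite("pics/topc.png",c)
np.set_printoptions(precision=4,suppress=True)
for nm,u,v,z in [("caseFL",247,195,.06),("caseFR",346,193,.06),("jar",303,226,.04),("trayA",347,222,.014),("trayB",388,210,.014),("trayC",407,283,.014),("trayD",365,291,.014),("wtip",372,214,.031),("wh",384,250,.048),("base",310,390,0)]:
    print(nm,onz("top",u,v,z))
print(onz("scene",336,222,.04),"jar scene")
E
```

```text
caseFL [0.5895 0.1321 0.06  ]
caseFR [ 0.6019 -0.1919  0.06  ]
jar [ 0.4925 -0.0526  0.04  ]
trayA [ 0.51   -0.1997  0.014 ]
trayB [ 0.5528 -0.3381  0.014 ]
trayC [ 0.3112 -0.3999  0.014 ]
trayD [ 0.2833 -0.2606  0.014 ]
wtip [ 0.5368 -0.2815  0.031 ]
wh [ 0.4181 -0.3184  0.048 ]
base [-0.0336 -0.085   0.    ]
[ 0.5019 -0.0493  0.04  ] jar scene
```

View pics/topc.png

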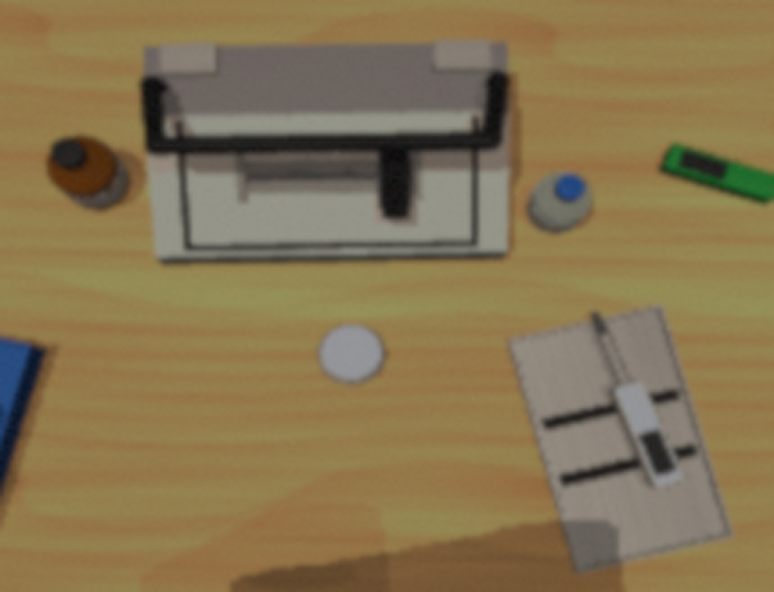

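```bash
python3 - <<'E'
from h import *
np.set_printoptions(precision=4,suppress=True)
c=lambda x,y:(205+(x+.5)/3.6-.5,115+(y+.5)/3.2-.5)
sl=onz("top",*c(187,247),.065);sr=onz("top",*c(475,242),.065)
yaw=np.arctan2(sl[0]-sr[0],-(sl[1]-sr[1]))
print("seam",sl,sr)
ey=(sl-sr)/np.linalg.norm(sl-sr); ex=np.array([ey[1],-ey[0],0]); M=np.c_[ex,ey,[0,0,1]]
print("yaw",np.degrees(np.arctan2(ex[1],ex[0])))
O=(sl+sr)/2+ex*.091; O[2]=0; print("O",O)
for nm,p in [("barL",(-.022,.135,.237)),("barR",(-.022,-.135,.237)),("fl",(-.1,.16,.06)),("fr",(-.1,-.16,.06)),("topbackL",(.1,.16,.135))]:
    u=proj("top",O+M@p); s=proj("scene",O+M@p); print(nm,(u-[205,115])*[3.6,3.2],s)
# lock: try y
for y in (-.06,-.05,-.04): 
    P=O+M@np.array([-.052-.008,y,.127+.014]);u=proj("top",P);print("lock",y,(u-[205,115])*[3.6,3.2],P)
for nm,u,z in [("tip",(597,315),.034),("hf0",(617,388),.048),("hf1",(642,381),.048),("hb0",(655,485),.048),("hb1",(682,475),.048),("T0",(510,339),.014),("T1",(660,307),.014),("T2",(730,535),.014),("T3",(580,570),.014)]: print(nm,onz("top",*c(*u),z))
E
```

```text
seam [0.5998 0.1006 0.065 ] [ 0.6097 -0.1606  0.065 ]
yaw 2.1617480212817757
O [ 0.6957 -0.0266  0.    ]
barL [154.6885 144.4442] [295.7863 263.0458]
barR [489.4582 139.1065] [267.258  173.2731]
fl [153.9894 255.8609] [325.8178 281.636 ]
fr [505.7624 249.7077] [293.7002 188.3768]
topbackL [141.8054  45.2086] [255.4047 297.0142]
lock -0.06 [396.3425 199.7313] [ 0.638  -0.0888  0.141 ]
lock -0.05 [384.7732 199.9253] [ 0.6376 -0.0788  0.141 ]
lock -0.04 [373.2002 200.1194] [ 0.6372 -0.0688  0.141 ]
tip [ 0.5395 -0.276   0.034 ]
hf0 [ 0.4635 -0.2924  0.048 ]
hf1 [ 0.471  -0.3152  0.048 ]
hb0 [ 0.366  -0.3266  0.048 ]
hb1 [ 0.3764 -0.3511  0.048 ]
T0 [ 0.5147 -0.1973  0.014 ]
T1 [ 0.5508 -0.338   0.014 ]
T2 [ 0.315  -0.4013  0.014 ]
T3 [ 0.2776 -0.2631  0.014 ]
```

```bash
cat >> h.py <<'E'
np.set_printoptions(precision=4,suppress=True)
def casef(O,yaw): return np.array(O),R.from_euler("z",yaw,degrees=True).as_matrix()
def tool(zd,yd): # rotation with tool z, y
    z=np.array(zd)/np.linalg.norm(zd); y=np.array(yd)-z*np.dot(yd,z); y/=np.linalg.norm(y); return np.c_[np.cross(y,z),y,z]
def move(P,Rt,st=None,frm=None):
    st=st or robot.state(); A=R.from_quat(st["orientation"]).as_matrix()
    print("shift mm",(np.array(P)-st["eef_pos"])*1e3,"rotvec deg",np.degrees(R.from_matrix(Rt@A.T).as_rotvec()),"t",st["t"])
E
python3 - <<'E'
from h import *
O,M=casef([.6957,-.0266,0],2.16)
d=M@[.5,0,-.8660]; Rt=tool(d,M[:,1])
L=O+M@np.array([-.052,-.06,.127]); print("lock",L)
move(L+d*(.019-.16),Rt)
move(L+d*(.019-.16),R.from_euler("y",30,degrees=True).as_matrix()@Rt)
E
```

```text
lock [ 0.646  -0.0885  0.127 ]
shift mm [441.2358 415.9489  18.3032] rotvec deg [-43.1949  -6.5452 161.9939] t 0.1
shift mm [441.2358 415.9489  18.3032] rotvec deg [  0.2033  -1.6681 167.0338] t 0.1
```

Emit:
apply_moves(motion="-1 40 30 70 -4 -0.6 16;-1 220 208 80 -21 -3 80")

```text
t: 0.3
eef_pos: [0.1927, -0.4589, 0.2866]
orientation: [0.961, 0.272, 0.0, 0.039]
ft_force: [0.7, -0.4, 1.0]
grip_width: 0.997
```

I wrote millimetres in that call; the step limit kept the move harmless. From here on I use metres.

```bash
cat > g.py <<'E'
from h import *
O,M=casef([.6957,-.0266,0],2.16)
d=M@[.5,0,-.8660]; Rt=tool(d,M[:,1])
L=O+M@np.array([-.052,-.06,.127])
E
python3 - <<'E'
from g import *
print(robot.state()["eef_pos"]);move(L+d*(.019-.16),Rt)
E
```

```text
[ 0.1927 -0.4589  0.2866]
shift mm [382.8561 367.7437 -37.4895] rotvec deg [-38.6583  -5.7601 145.2112] t 0.3
```

Emit:
apply_moves(motion="-1 0.04 0.04 0.02 -2 -0.3 8;-1 0.08 0.08 0.02 -4 -0.6 16;-1 0.12 0.12 0.02 -6.2 -0.9 24;-1 0.15 0.15 0.02 -8.5 -1.3 32;-1 0.18 0.18 0.02 -10.6 -1.6 40;-1 0.21 0.21 0.02 -12.8 -1.9 48;-1 0.24 0.24 0.02 -15 -2.2 56;-1 0.26 0.26 0.02 -17 -2.5 64;-1 0.28 0.28 0.01 -19 -2.8 72;-1 0.30 0.30 0 -21.3 -3.2 80")

```text
t: 1.3
eef_pos: [0.4936, -0.1555, 0.2846]
orientation: [0.539, 0.819, 0.003, 0.199]
ft_force: [-0.7, -1.1, -0.3]
grip_width: 1.001
```

```bash
python3 - <<'E'
from g import *
print(robot.state()["joints"]);move(L+d*(.019-.16),Rt)
E
```

```text
[-0.4075 -0.0574 -0.5073  0.7248 -0.0621  0.7444]
shift mm [ 81.9813  64.335  -35.4906] rotvec deg [-17.2418  -2.7161  65.0401] t 1.3
```

Emit:
apply_moves(motion="-1 0.01 0.01 0 -2 -0.3 8;-1 0.02 0.02 0 -4.2 -0.7 16;-1 0.03 0.03 -0.01 -6.4 -1 24;-1 0.04 0.04 -0.015 -8.5 -1.3 32;-1 0.05 0.045 -0.02 -10.6 -1.7 40;-1 0.06 0.05 -0.025 -12.7 -2 48;-1 0.07 0.055 -0.03 -15 -2.4 56;-1 0.082 0.064 -0.035 -17.2 -2.7 64;-1 0.082 0.064 -0.035 -17.2 -2.7 65;-1 0.082 0.064 -0.035 -17.2 -2.7 65")

```text
t: 2.3
eef_pos: [0.5743, -0.0932, 0.2494]
orientation: [-0.013, 0.966, 0.005, 0.258]
ft_force: [0.4, -1.0, -0.1]
grip_width: 0.998
```

```bash
python3 - <<'E'
from g import *
st=robot.state(); im=capture("wrist"); cv2.imwrite("pics/w1.png",im[:,:,::-1])
import pickle; pickle.dump(st,open("w1.pkl","wb"))
move(L+d*(.019-.16),Rt,st)
f=lambda *p:proj("wrist",O+M@np.array(p),st)
print("lock top centre",f(-.06,-.06,.141)); 
for y in(.13,.1,0,-.1,-.13): print("seam",y,f(-.091,y,.065))
print("FL,FR",f(-.1,.16,.06),f(-.1,-.16,.06),"stops",f(-.035,.078,.0975),f(-.035,-.078,.0975))
E
```

```text
shift mm [ 1.2328  1.9812 -0.2934] rotvec deg [-0.1934 -0.1276  0.6035] t 2.3
lock top centre [320.3924 187.9353]
seam 0.13 [509.5958 109.2327]
seam 0.1 [479.4952 109.5744]
seam 0 [379.4361 110.7104]
seam -0.1 [279.7999 111.8415]
seam -0.13 [249.9911 112.18  ]
FL,FR [542.1199  98.0995] [219.0107 101.8412] stops [449.4493 172.6608] [303.3595 174.1253]
```

View pics/w1.png

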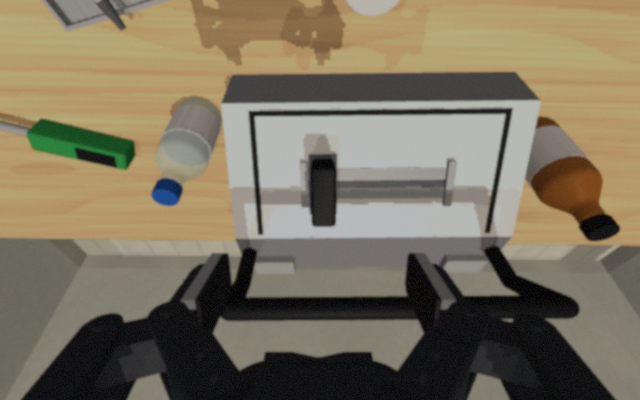

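The wrist view shows the case as predicted. The seam's ends are at (252,113) and (509,111), within about 2 px of my pose estimate. The grip's top is at about (323,190), so the lock is about 2 mm left of my estimate.

Emit:
apply_moves(motion="-1 0.018 0.003 -0.031 0 0 0.6;-1 0.036 0.004 -0.062 0 0 0.6;-1 0.052 0.005 -0.09 0 0 0.6;-1 0.063 0.006 -0.109 0 0 0.6;-1 0.071 0.006 -0.123 0 0 0.6;-1 0.078 0.006 -0.135 0 0 0.6;-1 0.078 0.006 -0.135 0 0 0.6")

```text
t: 3.05
eef_pos: [0.6524, -0.0867, 0.1134]
orientation: [-0.019, 0.966, 0.007, 0.257]
ft_force: [0.1, -0.5, -0.1]
grip_width: 0.998
```

```bash
python3 - <<'E'
from g import *
st=robot.state();move(L+d*.019,Rt,st); im=capture("wrist"); cv2.imwrite("pics/w2.png",im[:,:,::-1]);print(st["joints"],st["ft_force"])
print(M.T@(st["eef_pos"]-L))
E
```

```text
shift mm [ 3.1363 -1.4308 -2.901 ] rotvec deg [-0.1704 -0.156  -0.1005] t 3.05
[-0.3353  0.3331 -0.6209  0.1271  0.1857 -0.3274] [ 0.0672 -0.5447 -0.0987]
[ 0.0064  0.0015 -0.0136]
```

View pics/w2.png

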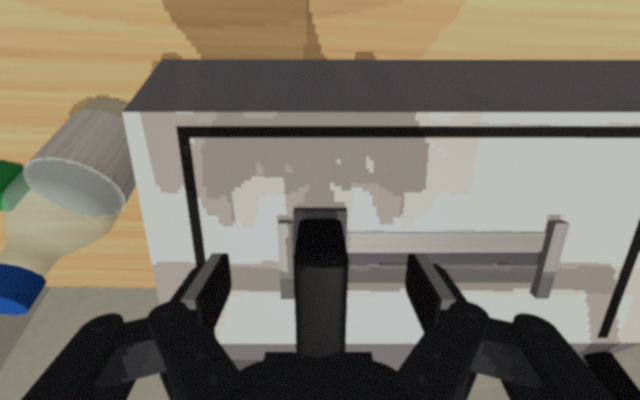

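The grip (column 320) is centred between the fingers at columns 230 and 408. Closing now.

Emit:
apply_moves(motion="1 0 0 0 0 0 0;1 0 0 0 0 0 0;1 0 0 0 0 0 0;1 0 0 0 0 0 0;1 0 0 0 0 0 0;1 0 0 0 0 0 0", newtons=40)

```text
t: 3.7
eef_pos: [0.6528, -0.0869, 0.1154]
orientation: [-0.019, 0.966, 0.006, 0.259]
ft_force: [-4.3, 0.9, 5.9]
grip_width: 0.27
```

Emit:
apply_moves(motion="1 -0.001 0 0.002 0 0 0;1 -0.002 0.012 0.003 0 0 0;1 -0.002 0.025 0.003 0 0 0;1 -0.003 0.038 0.003 0 0 0;1 -0.003 0.051 0.003 0 0 0;1 -0.004 0.064 0.003 0 0 0;1 -0.004 0.077 0.003 0 0 0;1 -0.005 0.09 0.003 0 0 0;1 -0.005 0.1 0.003 0 0 0;1 -0.006 0.11 0.003 0 0 0")

```text
t: 4.7
eef_pos: [0.648, 0.0228, 0.1163]
orientation: [-0.019, 0.966, 0.006, 0.258]
ft_force: [37.4, -2.8, -43.5]
grip_width: 0.273
```

Emit:
apply_moves(motion="1 0 0.003 0 0 0 0;1 0 0.006 0 0 0 0;1 0 0.008 0 0 0 0;1 0 0.008 0 0 0 0")

```text
t: 5.1
eef_pos: [0.6477, 0.0308, 0.1162]
orientation: [-0.019, 0.966, 0.006, 0.258]
ft_force: [28.7, 0.0, -33.2]
grip_width: 0.272
```

Emit:
apply_moves(motion="1 0.001 0.001 -0.002 0 0 0;1 0.001 0.003 -0.002 0 0 0;1 0.001 0.005 -0.002 0 0 0;1 0.001 0.005 -0.002 0 0 0")

```text
t: 5.5
eef_pos: [0.6478, 0.0327, 0.116]
orientation: [-0.018, 0.966, 0.003, 0.258]
ft_force: [-2.7, -15.2, 0.7]
grip_width: 0.273
```

The side force rose to 15 N and the motion stopped after 119.6 mm of travel, so the lock is at its end stop. Opening the gripper and backing out.

Emit:
apply_moves(motion="-1 0 -0.002 0 0 0 0;-1 0 -0.002 0 0 0 0;-1 0 -0.002 0 0 0 0;-1 0 -0.002 0 0 0 0;-1 0 -0.002 0 0 0 0;-1 -0.01 -0.002 0.017 0 0 0;-1 -0.025 -0.002 0.043 0 0 0;-1 -0.045 -0.002 0.078 0 0 0;-1 -0.065 -0.002 0.113 0 0 0;-1 -0.08 -0.002 0.139 0 0 0")

```text
t: 6.5
eef_pos: [0.5671, 0.0344, 0.257]
orientation: [-0.02, 0.966, 0.006, 0.259]
ft_force: [0.4, 0.0, 0.5]
grip_width: 0.998
```

```bash
python3 - <<'E'
from g import *
st=robot.state(); im=capture("wrist"); cv2.imwrite("pics/w3.png",im[:,:,::-1])
f=lambda *p:proj("wrist",O+M@np.array(p),st)
for y in (.05,.06): print("lock top centre",f(-.06,y,.141))
# wand: handle corners from top view at z=.048
c=np.array([[.4635,-.2924],[.471,-.3152],[.3764,-.3511],[.366,-.3266]]); W=np.r_[c.mean(0),.031]
tip=np.array([.5395,-.276]);a=(tip-W[:2]);yw=np.degrees(np.arctan2(a[1],a[0])); print(W,yw,np.linalg.norm(a))
a/=np.linalg.norm(a)
Rw=tool([0,0,-1],[-a[1],a[0],0]); move(W+[0,0,.17-.031],Rw,st); print(st["ft_force"])
E
```

```text
lock top centre [300.649  183.3559]
lock top centre [311.3239 183.3665]
[ 0.4192 -0.3213  0.031 ] 20.648653337663575 0.1285318297154444
shift mm [-147.8275 -355.6826  -87.0121] rotvec deg [-6.1227 29.5495 17.8934] t 6.5
[0.3857 0.0051 0.4855]
```

View pics/w3.png

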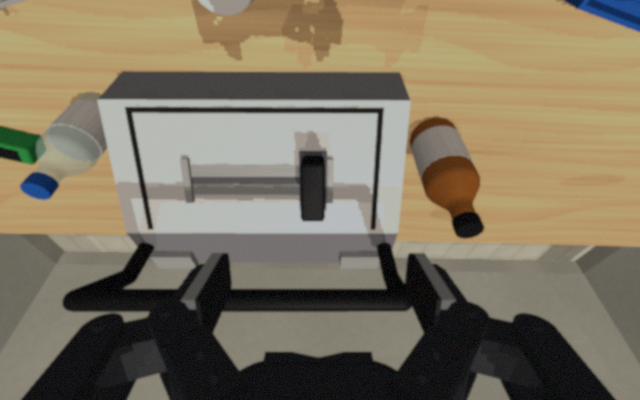

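The lock grip sits against the left stop (grip at (313,185), stop at (330,180)). Now to the wand.

Emit:
apply_moves(motion="-1 -0.02 -0.035 0 -0.7 3.5 2;-1 -0.035 -0.075 0 -1.4 7 4;-1 -0.05 -0.115 0 -2.1 10.5 6;-1 -0.07 -0.155 0 -2.8 14 8;-1 -0.085 -0.195 0 -3.5 17.5 10;-1 -0.1 -0.235 0 -4.2 21 12;-1 -0.115 -0.275 -0.01 -4.9 24.5 14;-1 -0.13 -0.315 -0.03 -5.5 27 16;-1 -0.148 -0.356 -0.057 -6.1 29.5 18;-1 -0.148 -0.356 -0.057 -6.1 29.5 18")

```text
t: 7.55
eef_pos: [0.4177, -0.3245, 0.1941]
orientation: [-0.179, 0.984, 0.002, -0.003]
ft_force: [0.2, 0.3, -0.3]
grip_width: 0.997
```

```bash
python3 - <<'E'
from g import *
st=robot.state(); im=capture("wrist"); cv2.imwrite("pics/w4.png",im[:,:,::-1])
import pickle; pickle.dump(st,open("w4.pkl","wb"))
a=np.array([np.cos(.3604),np.sin(.3604),0]);n=np.array([-a[1],a[0],0]);W=np.array([.4192,-.3213,.031])
f=lambda P:proj("wrist",P,st)
print("tip",f(W+.135*a),"corners top",[f(W+s*.055*a+t*.015*n+[0,0,.017]) for s,t in((1,1),(1,-1),(-1,-1),(-1,1))])
E
```

```text
tip [319.7049 289.8488] corners top [array([334.3841, 233.9847]), array([305.3991, 234.0688]), array([303.7073, 125.6674]), array([336.228 , 125.6077])]
```

View pics/w4.png

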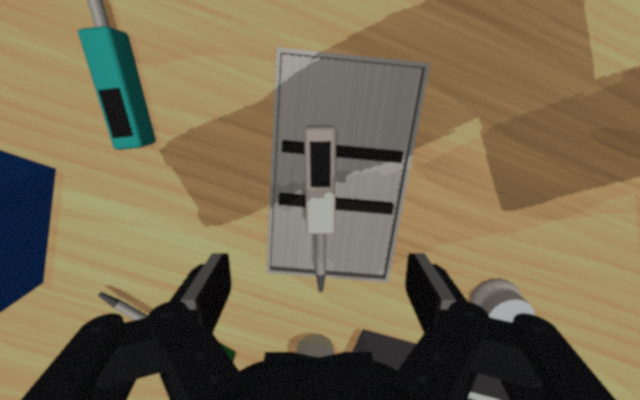

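The wand lies as predicted: tip at (320,291), handle from row 127 to 233, centred at column 320.

Emit:
apply_moves(motion="-1 0.001 0.002 -0.04 0 0 0;-1 0.001 0.003 -0.08 0 0 0;-1 0.001 0.003 -0.115 0 0 0;-1 0.001 0.003 -0.14 0 0 0;-1 0.001 0.003 -0.155 0 0 0;-1 0.001 0.003 -0.165 0 0 0;-1 0.001 0.003 -0.165 0 0 0")

```text
t: 8.3
eef_pos: [0.4208, -0.318, 0.0323]
orientation: [-0.18, 0.984, 0.001, -0.001]
ft_force: [-0.1, 0.3, 0.4]
grip_width: 1.002
```

```bash
python3 - <<'E'
from g import *
st=robot.state()
a=np.array([np.cos(.3604),np.sin(.3604),0]);W=np.array([.4192,-.3213,.017])
move(W,tool([0,0,-1],[-a[1],a[0],0]),st);print(st["ft_force"])
E
```

```text
shift mm [ -1.57    -3.3476 -15.2938] rotvec deg [-0.0716 -0.0753 -0.1057] t 8.3
[-0.0993  0.2585  0.3657]
```

Emit:
apply_moves(motion="-1 -0.001 -0.003 -0.008 0 0 0;-1 -0.0015 -0.003 -0.015 0 0 0;-1 -0.0015 -0.003 -0.015 0 0 0;0 -0.0015 -0.003 -0.015 0 0 0;1 -0.0015 -0.003 -0.015 0 0 0;1 -0.0015 -0.003 -0.015 0 0 0;1 -0.0015 -0.003 -0.015 0 0 0;1 -0.0015 -0.003 -0.015 0 0 0;1 -0.0015 -0.003 -0.015 0 0 0;1 -0.0015 -0.003 -0.015 0 0 0", newtons=50)

```text
t: 9.3
eef_pos: [0.4194, -0.3221, 0.0181]
orientation: [-0.18, 0.984, -0.0, -0.0]
ft_force: [-0.1, 0.2, 5.2]
grip_width: 0.342
```

```bash
python3 - <<'E'
from g import *
import pickle
st=robot.state();pickle.dump(st,open("grasp.pkl","wb")); print(st["eef_pos"],st["ft_force"],st["grip_width"],st["orientation"])
E
```

```text
[ 0.4194 -0.3221  0.0181] [-0.109   0.1602  5.2009] 0.34249732359235374 [-0.1798  0.9837 -0.     -0.0003]
```

Emit:
apply_moves(motion="1 0 0 0.01 0 0 0;1 0 0 0.025 0 0 0;1 0 0 0.05 0 0 0;1 0 0 0.08 0 0 0;1 0 0 0.11 0 0 0;1 0 0 0.14 0 0 0;1 0 0 0.16 0 0 0;1 0 0 0.16 0 0 0")

```text
t: 10.1
eef_pos: [0.4204, -0.323, 0.1809]
orientation: [-0.18, 0.984, -0.002, 0.001]
ft_force: [0.2, 0.9, -1.0]
grip_width: 0.342
```

```bash
cat >> g.py <<'E'
tipT=np.array([-.135,0,-.0129])
def tippose(p,tilt=20):  # tool pose putting the tip at case point p
    t=np.radians(tilt); Rt=tool(M@[-np.sin(t),0,-np.cos(t)],M[:,1]); return O+M@np.array(p)-Rt@tipT,Rt
E
python3 - <<'E'
from g import *
st=robot.state(); im=capture("wrist"); cv2.imwrite("pics/w5.png",cv2.resize(im[180:400,200:440,::-1],None,fx=2.5,fy=2.5))
A=R.from_quat(st["orientation"]).as_matrix();f=lambda q:(proj("wrist",st["eef_pos"]+A@np.array(q),st)-[200,180])*2.5
print("tip",f(tipT),f(tipT+[.025,0,0]),"handle front",f([-.055,.015,-.03]),f([-.055,-.015,-.03]))
P,Rt=tippose([-.12,.1,.12]);print(P);move(P,Rt,st)
E
```

```text
tip [295.0804 696.0697] [295.027  625.4374] handle front [371.9579 518.8022] [217.7909 518.8013]
[0.4408 0.0639 0.1541]
shift mm [ 20.4342 386.8257 -26.8827] rotvec deg [ -3.7848  19.8049 -18.416 ] t 10.1
```

View pics/w5.png

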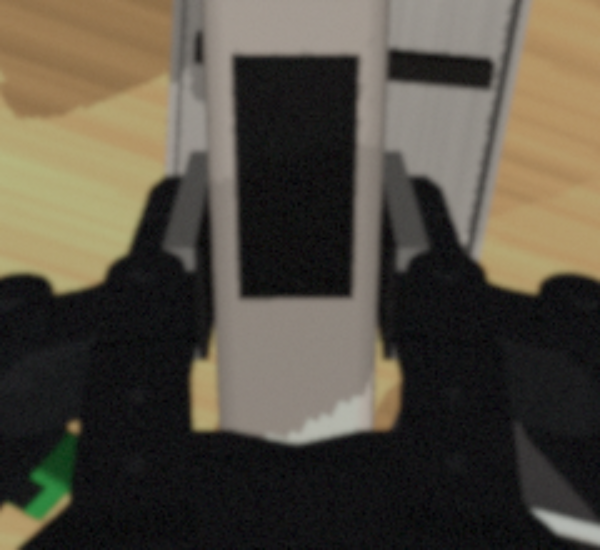

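Emit:
apply_moves(motion="1 0 0.015 0.01 0 0 0;1 0 0.045 0.01 -0.4 2 -2;1 0.002 0.08 0.01 -0.8 4 -4;1 0.004 0.12 0.01 -1.2 6 -6;1 0.006 0.16 0.01 -1.6 8 -8;1 0.008 0.2 0.01 -2 10 -10;1 0.01 0.24 0.01 -2.4 12 -12;1 0.012 0.28 0.01 -2.8 14.5 -14;1 0.015 0.31 0.005 -3.2 17 -16;1 0.018 0.34 0 -3.8 19.8 -18.4")

```text
t: 11.15
eef_pos: [0.4362, 0.0203, 0.1776]
orientation: [-0.018, 0.984, -0.002, -0.176]
ft_force: [0.3, -0.6, -2.3]
grip_width: 0.344
```

Emit:
apply_moves(motion="1 0.001 0.02 -0.01 0 0 0;1 0.002 0.037 -0.02 0 0 0;1 0.002 0.047 -0.027 0 0 0;1 0.002 0.047 -0.027 0 0 0")

```text
t: 11.55
eef_pos: [0.4379, 0.0662, 0.1498]
orientation: [-0.019, 0.984, -0.001, -0.176]
ft_force: [-0.5, 0.5, -1.3]
grip_width: 0.344
```

```bash
python3 - <<'E'
from g import *
st=robot.state(); A=R.from_quat(st["orientation"]).as_matrix(); T=st["eef_pos"]+A@tipT
print("tip case",M.T@(T-O),"ft",st["ft_force"],st["grip_width"],st["joints"])
v=[]
for n in("top","scene"):
    im=capture(n)[:,:,::-1]; u=proj(n,T);print(n,u,proj(n,st["eef_pos"]+A@(tipT+[.08,0,0])))
    x,y=np.round(u).astype(int); print(x,y); v.append(cv2.resize(im[y-25:y+25,x-35:x+35],None,fx=8,fy=8,interpolation=cv2.INTER_CUBIC)[:300] if 0 else cv2.resize(im[y-25:y+25,x-45:x+45],(720,300*4//3),interpolation=cv2.INTER_CUBIC)[50:350])
cv2.imwrite("pics/tip1.png",np.vstack(v))
P,Rt=tippose([-.0935-.01,.11,.0693+.02]);move(P,Rt,st)
E
```

```text
tip case [-0.123   0.1027  0.1152] ft [-0.474   0.512  -1.2668] 0.3440547353969652 [-0.0067  0.5004 -0.1315  1.2925 -0.0116 -0.0434]
top [263.6744 199.5559] [262.9543 222.8191]
264 200
scene [327.7772 255.0864] [353.6324 244.0136]
328 255
shift mm [ 19.0528   8.2383 -26.4983] rotvec deg [-0.2293 -0.272  -0.0237] t 11.55
```

View pics/tip1.png

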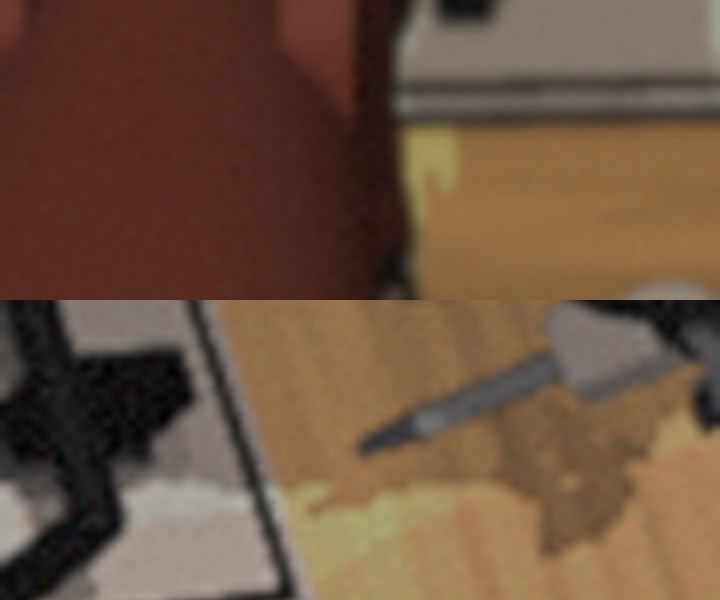

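The scene view shows the tip at (328,255), matching the prediction of (327.8,255.1). In the top view the arm hides it.

Emit:
apply_moves(motion="1 0.006 0.003 -0.009 0 0 0;1 0.012 0.006 -0.018 0 0 0;1 0.018 0.008 -0.026 0 0 0;1 0.019 0.008 -0.026 0 0 0;1 0.019 0.008 -0.026 0 0 0")

```text
t: 12.15
eef_pos: [0.4583, 0.073, 0.1244]
orientation: [-0.018, 0.984, -0.001, -0.175]
ft_force: [-0.4, 0.2, -1.0]
grip_width: 0.342
```

```bash
python3 - <<'E'
from g import *
st=robot.state(); A=R.from_quat(st["orientation"]).as_matrix(); T=st["eef_pos"]+A@tipT
print("tip case",M.T@(T-O),"ft",st["ft_force"])
print("seam corner pred scene",proj("scene",O+M@[-.091,.13,.065]),"obs 319,266"); print(proj("scene",O+M@[-.091,0.05,.065]))
P,Rt=tippose([-.0935,.105,.0693]);move(P,Rt,st); print(M[:,1])
im=capture("scene")[:,:,::-1]; print(proj("scene",T)); cv2.imwrite("pics/tip2.png",cv2.resize(im[235:285,280:350],None,fx=10,fy=10,interpolation=cv2.INTER_CUBIC))
E
```

```text
tip case [-0.1023  0.1084  0.09  ] ft [-0.3515  0.1585 -1.0097]
seam corner pred scene [319.6106 272.4238] obs 319,266
[311.1308 247.5545]
shift mm [  8.8743  -3.1519 -21.0677] rotvec deg [-0.2182 -0.169   0.0811] t 12.15
[-0.0377  0.9993  0.    ]
[321.2206 261.8245]
```

View pics/tip2.png

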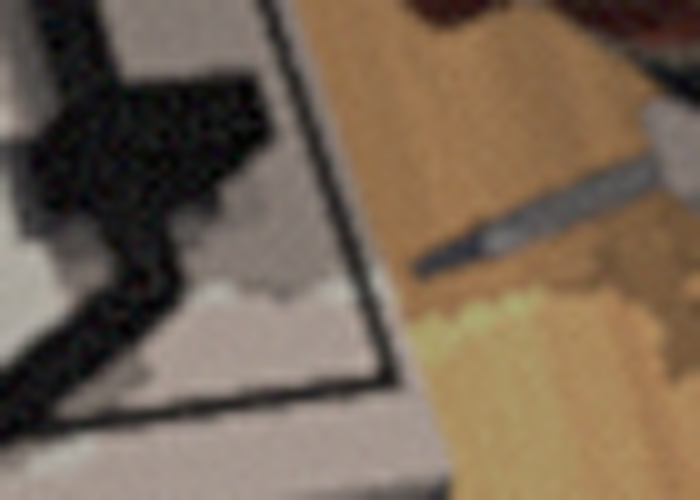

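The seam corner is at (318.5,272.8), against a prediction of (319.6,272.4). The tip is at (321.5,262.0), against (321.2,261.8). The seam is about 1 mm further back than I had it, so I'll correct for that.

Emit:
apply_moves(motion="1 0.002 -0.001 -0.005 0 0 0;1 0.004 -0.001 -0.009 0 0 0;1 0.006 -0.002 -0.013 0 0 0;1 0.008 -0.003 -0.017 0 0 0;1 0.0095 -0.003 -0.02 0 0 0;1 0.0095 -0.003 -0.02 0 0 0;1 0.0095 -0.003 -0.02 0 0 0")

```text
t: 12.9
eef_pos: [0.4677, 0.0701, 0.1047]
orientation: [-0.018, 0.984, -0.001, -0.175]
ft_force: [0.4, -0.1, -1.6]
grip_width: 0.342
```

```bash
cat > q.py <<'E'
from g import *
st=robot.state(); A=R.from_quat(st["orientation"]).as_matrix(); T=st["eef_pos"]+A@tipT
print("tip rel seam line mm",(M.T@(T-O)-[.091,0,.065]*np.array([-1,0,1]))*1e3,"ft",st["ft_force"],st["grip_width"],st["t"])
E
python3 q.py
```

```text
tip rel seam line mm [ -2.0184 105.2411   5.3931] ft [ 0.358  -0.12   -1.6105] 0.3415474189801811 12.9
```

Tip is 105 mm left of centre and 5 mm off the seam, with no contact. Sweeping at 3 cm/s.

Emit:
apply_moves(motion="1 0.0001 -0.003 0 0 0 0;1 0.0002 -0.006 -0.0005 0 0 0;1 0.0003 -0.009 -0.0005 0 0 0;1 0.0004 -0.012 -0.0005 0 0 0;1 0.0006 -0.015 -0.0005 0 0 0;1 0.0007 -0.018 -0.0005 0 0 0;1 0.0008 -0.021 -0.0005 0 0 0;1 0.0009 -0.024 -0.0005 0 0 0;1 0.001 -0.027 -0.0005 0 0 0;1 0.0011 -0.03 -0.0005 0 0 0")

```text
t: 13.9
eef_pos: [0.4688, 0.0399, 0.1042]
orientation: [-0.018, 0.984, -0.001, -0.175]
ft_force: [0.7, 0.0, -1.5]
grip_width: 0.341
```

Emit:
apply_moves(motion="1 0.0001 -0.003 0 0 0 0;1 0.0002 -0.006 0 0 0 0;1 0.0003 -0.009 0 0 0 0;1 0.0004 -0.012 0 0 0 0;1 0.0006 -0.015 0 0 0 0;1 0.0007 -0.018 0 0 0 0;1 0.0008 -0.021 0 0 0 0;1 0.0009 -0.024 0 0 0 0;1 0.001 -0.027 0 0 0 0;1 0.0011 -0.03 0 0 0 0")

```text
t: 14.9
eef_pos: [0.4699, 0.0099, 0.1043]
orientation: [-0.018, 0.984, -0.001, -0.175]
ft_force: [-0.0, 0.0, -0.7]
grip_width: 0.341
```

```bash
python3 q.py
```

```text
tip rel seam line mm [-2.0308 44.9341  4.947 ] ft [-0.0451  0.0203 -0.668 ] 0.34081491735183195 14.9
```

Emit:
apply_moves(motion="1 0.0001 -0.003 0 0 0 0;1 0.0002 -0.006 0 0 0 0;1 0.0003 -0.009 0 0 0 0;1 0.0004 -0.012 0 0 0 0;1 0.0006 -0.015 0 0 0 0;1 0.0007 -0.018 0 0 0 0;1 0.0008 -0.021 0 0 0 0;1 0.0009 -0.024 0 0 0 0;1 0.001 -0.027 0 0 0 0;1 0.0011 -0.03 0 0 0 0")

```text
t: 15.9
eef_pos: [0.471, -0.0201, 0.1043]
orientation: [-0.018, 0.984, -0.001, -0.175]
ft_force: [-0.5, -0.1, -0.8]
grip_width: 0.343
```

Emit:
apply_moves(motion="1 0.0001 -0.003 0 0 0 0;1 0.0002 -0.006 0 0 0 0;1 0.0003 -0.009 0 0 0 0;1 0.0004 -0.012 0 0 0 0;1 0.0006 -0.015 0 0 0 0;1 0.0007 -0.018 0 0 0 0;1 0.0008 -0.021 0 0 0 0;1 0.0009 -0.024 0 0 0 0;1 0.001 -0.027 0 0 0 0;1 0.0011 -0.03 0 0 0 0")

```text
t: 16.9
eef_pos: [0.4721, -0.0501, 0.1043]
orientation: [-0.018, 0.984, -0.001, -0.175]
ft_force: [0.1, -0.1, -0.8]
grip_width: 0.347
```

```bash
python3 q.py
```

```text
tip rel seam line mm [ -2.0908 -15.1071   4.9539] ft [ 0.1137 -0.1315 -0.765 ] 0.3466187369970091 16.9
```

Emit:
apply_moves(motion="1 0.0001 -0.003 0 0 0 0;1 0.0002 -0.006 0 0 0 0;1 0.0003 -0.009 0 0 0 0;1 0.0004 -0.012 0 0 0 0;1 0.0006 -0.015 0 0 0 0;1 0.0007 -0.018 0 0 0 0;1 0.0008 -0.021 0 0 0 0;1 0.0009 -0.024 0 0 0 0;1 0.001 -0.027 0 0 0 0;1 0.0011 -0.03 0 0 0 0")

```text
t: 17.9
eef_pos: [0.4732, -0.0801, 0.1043]
orientation: [-0.018, 0.984, -0.001, -0.175]
ft_force: [-0.4, 0.1, -1.2]
grip_width: 0.343
```

Emit:
apply_moves(motion="1 0.0001 -0.003 0 0 0 0;1 0.0002 -0.006 0 0 0 0;1 0.0003 -0.009 0 0 0 0;1 0.0004 -0.012 0 0 0 0;1 0.0006 -0.015 0 0 0 0;1 0.0007 -0.018 0 0 0 0;1 0.0008 -0.021 0 0 0 0;1 0.0009 -0.024 0 0 0 0;1 0.001 -0.027 0 0 0 0;1 0.0011 -0.03 0 0 0 0")

```text
t: 18.9
eef_pos: [0.4743, -0.1101, 0.1043]
orientation: [-0.018, 0.984, -0.001, -0.175]
ft_force: [0.5, -0.6, -1.1]
grip_width: 0.34
```

Emit:
apply_moves(motion="1 0.0001 -0.003 0 0 0 0;1 0.0002 -0.006 0 0 0 0;1 0.0003 -0.009 0 0 0 0;1 0.0004 -0.012 0 0 0 0;1 0.0006 -0.015 0 0 0 0;1 0.0007 -0.018 0 0 0 0;1 0.0008 -0.021 0 0 0 0;1 0.0009 -0.024 0 0 0 0;1 0.001 -0.027 0 0 0 0;1 0.001 -0.027 0 0 0 0")

```text
t: 19.9
eef_pos: [0.4754, -0.1373, 0.1043]
orientation: [-0.018, 0.984, -0.001, -0.175]
ft_force: [-0.5, 0.5, -1.2]
grip_width: 0.347
```

```bash
python3 q.py
```

```text
tip rel seam line mm [  -2.1268 -102.3869    4.9748] ft [-0.5246  0.4902 -1.1774] 0.3466281578958412 19.9
```

Emit:
apply_moves(motion="1 -0.002 0 0.004 0 0 0;1 -0.004 0 0.009 0 0 0;1 -0.006 0 0.014 0 0 0;1 -0.009 0 0.02 0 0 0;1 -0.012 0 0.027 0 0 0;1 -0.02 0 0.045 0 0 0;1 -0.025 -0.01 0.065 0 0 0;1 -0.03 -0.025 0.08 0 0 0;1 -0.03 -0.025 0.08 0 0 0")

```text
t: 20.8
eef_pos: [0.4457, -0.164, 0.1869]
orientation: [-0.017, 0.985, -0.002, -0.173]
ft_force: [0.9, -0.3, -1.0]
grip_width: 0.344
```

```bash
cat > r.py <<'E'
from g import *
import pickle,sys
gp=pickle.load(open("grasp.pkl","rb")); move(gp["eef_pos"]+[0,0,float(sys.argv[1])],R.from_quat(gp["orientation"]).as_matrix())
E
python3 r.py 0.12
```

```text
shift mm [ -26.3244 -158.0339  -48.7357] rotvec deg [  3.8563 -19.5991  18.5134] t 20.8
```

Emit:
apply_moves(motion="1 -0.003 -0.015 0 0.4 -2 2;1 -0.006 -0.035 0 0.8 -4 4;1 -0.009 -0.055 0 1.2 -6.5 6.2;1 -0.012 -0.075 0 1.7 -9 8.5;1 -0.015 -0.095 -0.005 2.3 -11.5 11;1 -0.018 -0.115 -0.01 2.8 -14 13.5;1 -0.021 -0.135 -0.02 3.3 -16.5 16;1 -0.024 -0.15 -0.035 3.9 -19.6 18.5;1 -0.026 -0.158 -0.049 3.9 -19.6 18.5;1 -0.026 -0.158 -0.049 3.9 -19.6 18.5")

```text
t: 21.8
eef_pos: [0.4175, -0.32, 0.1336]
orientation: [-0.18, 0.984, 0.002, -0.003]
ft_force: [-0.1, 0.1, -0.4]
grip_width: 0.346
```

```bash
python3 r.py 0.0
```

```text
shift mm [   1.8766   -2.0932 -115.5188] rotvec deg [-0.1928 -0.3623  0.0202] t 21.8
```

Emit:
apply_moves(motion="1 0.001 -0.001 -0.02 0 0 0;1 0.001 -0.002 -0.045 0 0 0;1 0.001 -0.002 -0.07 0 0 0;1 0.001 -0.002 -0.09 0 0 0;1 0.001 -0.002 -0.1 0 0 0;1 0.001 -0.002 -0.105 0 0 0;1 0.001 -0.002 -0.105 0 0 0;1 0.001 -0.002 -0.105 0 0 0")

```text
t: 22.6
eef_pos: [0.4209, -0.3222, 0.0311]
orientation: [-0.181, 0.983, 0.0, -0.002]
ft_force: [-0.1, 1.1, -1.3]
grip_width: 0.34
```

```bash
python3 r.py 0.0
```

```text
shift mm [ -1.4786   0.1721 -12.9866] rotvec deg [-0.0239 -0.181  -0.1266] t 22.6
```

Emit:
apply_moves(motion="1 -0.001 0 -0.003 0 0 0;1 -0.001 0 -0.006 0 0 0;1 -0.001 0 -0.009 0 0 0;1 -0.001 0 -0.011 0 0 0;1 -0.001 0 -0.0125 0 0 0;1 -0.001 0 -0.0135 0 0 0;1 -0.001 0 -0.0135 0 0 0")

```text
t: 23.3
eef_pos: [0.4192, -0.3218, 0.0181]
orientation: [-0.181, 0.984, 0.001, -0.002]
ft_force: [-6.0, 4.2, 21.3]
grip_width: 0.343
```

Emit:
apply_moves(motion="1 0 0 0.0005 0 0 0;0.2 0 0 0.0005 0 0 0;-1 0 0 0.0005 0 0 0;-1 0 0 0.0005 0 0 0;-1 0 0 0.0005 0 0 0;-1 0 0 0.0005 0 0 0;-1 0 0 0.0005 0 0 0")

```text
t: 24.0
eef_pos: [0.4193, -0.3218, 0.0172]
orientation: [-0.181, 0.984, 0.001, -0.002]
ft_force: [-0.1, -0.3, 0.3]
grip_width: 1.0
```

Emit:
apply_moves(motion="-1 0 0 0.015 0 0 0;-1 0 0 0.04 0 0 0;-1 0 0 0.08 0 0 0;-1 0 0 0.12 0 0 0;-1 0 0 0.16 0 0 0;-1 0 0 0.18 0 0 0;-1 0 0 0.18 0 0 0")

```text
t: 24.7
eef_pos: [0.4207, -0.3232, 0.2004]
orientation: [-0.181, 0.984, -0.001, -0.001]
ft_force: [-0.1, 0.3, 0.2]
grip_width: 0.998
```

```bash
python3 - <<'E'
from g import *
st=robot.state(); w=capture("wrist");s=capture("scene");print(st["t"],st["ft_force"],st["grip_width"])
cv2.imwrite("pics/end.png",np.hstack([w[30:310,180:500],s[100:380,180:480]])[:,:,::-1])
a=np.array([np.cos(.3604),np.sin(.3604),0]);n=np.array([-a[1],a[0],0]);W=np.array([.4192,-.3213,.031])
for q in (.135*a,.055*a+.015*n+[0,0,.017],-.055*a-.015*n+[0,0,.017]): print(proj("wrist",W+q,st)-[180,30])
E
```

```text
24.7 [-0.0521  0.3069  0.1865] 0.9980515330569038
[139.9639 253.7078]
[154.659  198.1981]
[125.0125  90.912 ]
```

View pics/end.png

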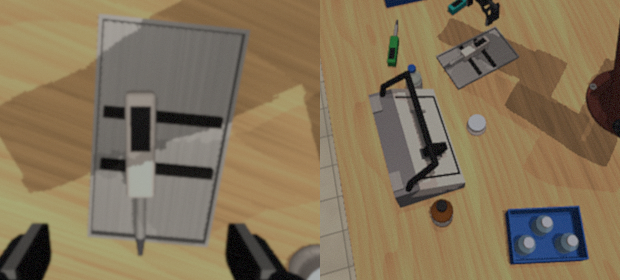

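The wand lies where it was, across both ribs (tip at (140,253), predicted (140,254)). The lock is at the left, and the bottles and jar are standing. Handing in.

```bash
python3 -c "
from cell import robot
print(robot.finish_job())"
```

```text
the job is handed in; nothing more can be done
None
```

I handed the job in at about 25 s of the 72 s allowed. As far as my own checks show, every step was done; the interface gave no verdict.

- **Lock:** I slid the grip 119.6 mm to its left end stop, where the side force rose to 15 N. In both the wrist picture afterwards and the last scene picture it stands at the left stop.
- **Seam check:** I swept the tip at 3 cm/s from y +105 to −102 mm along the seam. The computed distance to the seam was about 5 mm throughout, and there was no sign of contact in the force readings. A picture at the left end put the tip within 1 pixel of where I had computed it. The top camera could not confirm it because the arm hid the tip.
- **Wand:** I set it back down on both ribs under contact (about 21 N) before opening. The last picture shows it within about 1 pixel of where it first lay.
- **Bottles and jar:** they are standing in the last picture. I judged this by eye and did not measure their shift.
- **Robot:** the gripper is clear of everything, at about 0.20 m with no force on it.

My first move call gave millimetres where metres were expected. The per-row limit held it to a short, harmless shift in free space. While sliding the lock, the wrist briefly read about 57 N, under the 120 N limit, because I had lifted slightly with the grip held; I relieved that before reaching the stop.

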